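Brace the square jar and unscrew its cap

ROBOT

A 7-joint arm with a two-finger parallel gripper is mounted at the origin on a cart in front of the work surface, level with it; the furniture and walls round the work are solid. World frame = base frame: x ahead of the robot, y to its left, z up, the work surface at z = 0. Lengths are in m, angles in rad, forces in N, time in s.
With the tool pointing down it reaches from about 0.375 to 0.925 m from the base axis. Payload 3.1 kg.
Tool frame: the origin (TCP) lies between the finger pads; the fingertips stand 19 mm ahead of it and the grasp point (between the pads) is the TCP; z points along the fingers, y is the line along which they close (so a half turn about z gives the same grasp; the last joint's range is limited). The gripper opens to 85 mm and grips with 20 to 120 N. Pads are 22 mm wide; open, the fingers measure 114 mm over their backs; the gripper's body (76 mm by 85 mm) begins 54 mm behind the grasp point. The pads swing forward as they close: fully open they stand 13 mm farther back than shut.
Start: joints at [-1.347, 0.383, 0.044, 1.598, -0.018, 1.161, -0.05], TCP at [0.206, 0.617, 0.25] pointing down, gripper open.
Joint ranges: [-2.61, 2.61], [-0.41, 2.15], [-1.48, 1.57], [0, 2.5], [-1.57, 4.71], [0.05, 1.97], [-2.85, 2.85]. Speed limits (rad/s): [2.79, 2.79, 3.14, 3.14, 3.14, 3.14, 3.14].

INTERFACE

Orientations are given as a unit quaternion [x, y, z, w].
In Python, from bench import move_ptp, movel, move_j, move_gripper, pause, inverse_kinematics, read_camera, camera_params, MotionError, sign_off, look_for, tip_of, read_time_s, read_qpos, read_joint_vel, read_effort, read_eef_pos, read_tcp_rot, read_ft_force, read_ft_torque, read_finger_gap, read_grasp_force gives the robot as it stands. Calls block until the motion is done:
- move_ptp(position, orientation): joint-space move of the TCP to a pose.
- movel(position, orientation=None, speed=0.15): straight line of the TCP; orientation=None keeps the orientation; speed is the mean speed in m/s.
- move_j(angles): joint-space move.
- move_gripper(opening, effort=None): finger opening in m; effort is the grip in N (None keeps the last); returns when the fingers have stopped.
- pause(seconds).
- inverse_kinematics(position, orientation): joint angles nearest the present ones, or None.
- read_camera(name): name is "scene" or "top" or "wrist"; returns the picture (400x640x3 uint8, red, green, blue); there is no depth.
- camera_params(name): a dict with "K" (3x3 intrinsics, pixels), "dist_coeffs" ([k1, k2, p1, p2, k3] as OpenCV has them; the pictures are not rectified), "camera_from_world" (4x4, takes a point from world to camera coordinates). Camera axes: x right, y down, z forward; pixel columns grow to the right and rows downward; lengths in m; the calibration is good to about 2 mm. A picture is of the moment at which its call begins: read the wrist's pose just before it. camera_params takes no time and is no camera call; for the wrist camera it gives the pose at the moment of the call.
A pose or a line that the arm cannot do raises MotionError and nothing moves.
- sign_off(): hands the job in; it is judged then, once.
Trained networks look in the newest picture that a camera, given by its name, has taken for a name from the list of things; names that differ only in an ending like _2 or _b are one class to them, and where a whole thing is asked for, a point or a joint stands for the part that bears it (a point fixed in the world has none). Each returns a list of dicts, best first, with "confidence" (0 to 1); they miss things now and then, are a little off and sometimes report something else, mostly with a low value. They report only what shows in the picture. A call takes as long as a camera call. They do not tell look-alikes from the thing itself.
- look_for(camera, name): "at" ([column, row] in pixels, amid what is visible of it).
- tip_of(camera, name): "at" ([column, row] in pixels: a listed point, or the origin of a listed thing).
Readings, each from a call of its own:
- read_time_s(): time.
- read_qpos(): joint angles.
- read_joint_vel(): joint speeds.
- read_effort(): joint torques, N m.
- read_eef_pos(): TCP position.
- read_tcp_rot(): TCP orientation.
- read_ft_force(): force on the tool from outside, world axes, zero at the start.
- read_ft_torque(): the same for the moment, N m.
- read_finger_gap(): finger opening in m.
- read_grasp_force(): force on a finger pad.
Only numpy, scipy, OpenCV 4.12 (cv2) and the standard library are available. Lean on these libraries where they do the work, as an engineer would, in place of code of your own. Each camera call takes 0.05 s, during which the arm holds its last target. There are 200 camera calls.

TASK

Lift the capped square glass jar into the square recess of the wooden block, fully down and upright, so that the block keeps it from turning, then unscrew its tight cap (anticlockwise from above) with the jar staying in the block. When the thread lets go, raise the cap straight up and finish still holding it level in the gripper, just above the jar's mouth and clear of it, within about three centimetres; leave the other things alone.

Things in the scene. Friction and masses are not known exactly. Their poses are not given: they have to be found in the camera images.
- jar: square jar of clear glass with pale chickpeas in it, loose, 0.3 to 0.55 kg. Origin: centre of its underside, z up. Body 58x58 mm along its x and y axes, 72 mm high; above it a round neck, 38 mm across (thread ledges to 49 mm). 110 mm high with the cap. It starts upright on the worktop, cap screwed on, and may be lifted by its cap.
- jar_mouth (a point): centre of the jar's mouth (top of its rim), 104 mm above the jar's origin
- cap: round ribbed steel screw cap, 59 mm across, 28 mm high, 80 g. Origin: centre of its lower edge, z up. Screwed on, this edge is 82 mm above the jar's underside (10 mm above the body's flat top, so fingertips can reach just below it) and its x axis is along the jar's x axis. Its lower edge clears the jar's mouth when lifted 22 mm.
- cap_grip (a point): on the cap's axis, halfway up it. The cap loosens anticlockwise from above (+z) and is tight: 0.5 to 0.65 N m all the way after 4 degrees of play. The thread lets go after about 57 degrees relative to the jar (cap x axis then 57 degrees from jar x axis); a sprung seal then lifts it about 2 mm, and it meets a stop after about 90 degrees. Between 65 and 85 degrees it lifts straight off.
- holder: wooden block fixed to the worktop, 110x110 mm, 34 mm high, with a square recess in its top. Origin: centre of its underside. The recess's sides run along its x and y axes: 63x63 mm (2.5 mm clearance each side of the jar), 26 mm deep, its upper 8 mm flaring out to 75 mm. The jar fits in any of its four quarter turns and may turn up to 5 degrees either way in it.
- holder_seat (a point): centre of the recess's floor, 8 mm above the worktop: the jar's origin is here when it is fully down
- by_lemon: whole lemon, 76x56x55 mm, a bystander to be left alone; origin: centre of its underside
- by_garlic: garlic bulb, 53x54x53 mm, a bystander to be left alone; origin: centre of its underside
- by_half_tin: low round food tin, 75 across, 58 high mm, a bystander to be left alone; origin: centre of its underside
- by_small_tin: small round food tin, 57 across, 72 high mm, a bystander to be left alone; origin: centre of its underside
- by_tape_roll: roll of masking tape lying flat, 96 across, 25 high mm, a bystander to be left alone; origin: centre of its underside
Things that resemble listed ones, but are neither listed nor needed, are in the scene too. Leave any purple or turquoise look-alike of the jar alone.

How it is judged:
On the way, in this order (a step that is already met when the one before it is completed fails the run):
1. the jar stands fully down in the recess, cap still screwed on (horizontal distance between jar and holder_seat below 0.006 m and z of jar in the frame of holder_seat below 0.004 m and angle between jar's own z axis and vertical below 0.08 rad and angle between the x axis of cap and the x axis of jar, either way round below 0.4 rad and z of cap in the frame of jar below 0.086 m), for 0.2 s.
2. the cap is turned loose with the jar in the recess (horizontal distance between jar and holder_seat below 0.006 m and z of jar in the frame of holder_seat below 0.004 m and angle between jar's own z axis and vertical below 0.08 rad and angle between the x axis of cap and the x axis of jar, either way round above 0.9 rad and z of cap in the frame of jar below 0.095 m), for 0.1 s.
At the end, for the whole second after the job is handed in: The jar stands fully down in the recess (within 6 mm of its centre and 4 mm of its floor) and upright; the cap is gripped by the fingers, still, level within 0.25 rad, not touching the jar, its lower edge 2 to 50 mm above the jar's mouth and within 20 mm of its axis (horizontal distance between jar and holder_seat below 0.006 m and z of jar in the frame of holder_seat below 0.004 m and angle between jar's own z axis and vertical below 0.08 rad and z of cap in the frame of jar between 0.106 and 0.154 m and horizontal distance between cap and jar_mouth below 0.02 m and angle between cap's own z axis and vertical below 0.25 rad and contact force between the fingers and cap above 1 N and contact force between cap and jar below 0.05 N and linear speed of cap below 0.03 m/s); the arm keeps its last pose, push and grip.
It fails at once if the jar is tipped over (angle between jar's own z axis and vertical above 0.6 rad).
It fails at once if a bystander (lemon, garlic, tins, tape) is moved more than 4 cm (distance of any of by_lemon, by_garlic, by_half_tin, by_small_tin, by_tape_roll from where it was at the start of the episode above 0.04 m).
It also fails if it takes over 48 s, if anything falls off the work surface, if the arm or the gripper's body presses on something with over 40 N, if the wrist force passes 120 N, or if a joint passes its speed limit or range.

## Working session

There is one attempt and no reset: what is moved stays moved. The work goes in short steps, each a Python script; the robot and the scene stay as the last script left them, time stands still between calls to the robot, and variables do not carry over. Pictures are saved under pics/ and viewed, at most 10 in all, crops included, and the job is handed in when it is done.

```bash
mkdir -p pics; cat > h.py <<'E'
import numpy as np, cv2
from bench import *
def ray(cam,uv,P=None):
    P=P or camera_params(cam); K=np.array(P["K"]);d=np.array(P["dist_coeffs"]);T=np.array(P["camera_from_world"])
    n=cv2.undistortPoints(np.array([[uv]],float),K,d)[0,0]
    R=T[:3,:3]; return -R.T@T[:3,3], R.T@np.array([n[0],n[1],1])
def onz(cam,uv,z,P=None):
    c,r=ray(cam,uv,P); return c+r*(z-c[2])/r[2]
def proj(cam,pts,P=None):
    P=P or camera_params(cam);T=np.array(P["camera_from_world"])
    return cv2.projectPoints(np.array(pts,float).reshape(-1,3),cv2.Rodrigues(T[:3,:3])[0],T[:3,3],np.array(P["K"]),np.array(P["dist_coeffs"]))[0][:,0]
def save(im,n): cv2.imwrite("pics/"+n,im[:,:,::-1])
E
python3 - <<'E'
from h import *
print(read_time_s(),read_tcp_rot(),read_eef_pos())
a=read_camera("top");b=read_camera("scene")
save(a,"top.png");save(b,"scene.png")
for cam in("top","scene"):
  for n,z in(("jar",0),("cap",.082),("jar_mouth",.104),("cap_grip",.096),("holder",0),("holder_seat",.008),("by_lemon",0),("by_garlic",0),("by_half_tin",0),("by_small_tin",0),("by_tape_roll",0)):
    print(cam,n,[(np.round(r["at"]).tolist(),round(r["confidence"],2),onz(cam,r["at"],z).round(3).tolist()) for r in tip_of(cam,n)[:4]])
print(read_time_s())
E
```

```text
0.0 [ 1.60166265e-01  9.87089131e-01 -1.33789725e-03 -1.56542620e-04] [0.20528452 0.61575343 0.24886468]
top jar [([256.0, 252.0], 0.6, [0.497, 0.224, 0.0]), ([221.0, 264.0], 0.6, [0.505, 0.346, 0.0])]
top cap [([254.0, 239.0], 0.8, [0.501, 0.219, 0.082])]
top jar_mouth [([213.0, 248.0], 0.81, [0.513, 0.35, 0.104]), ([257.0, 234.0], 0.51, [0.502, 0.207, 0.104])]
top cap_grip [([255.0, 237.0], 0.7, [0.499, 0.214, 0.096])]
top holder [([377.0, 207.0], 0.57, [0.479, -0.223, 0.0])]
top holder_seat [([375.0, 203.0], 0.74, [0.492, -0.219, 0.008]), ([364.0, 160.0], 0.55, [0.672, -0.273, 0.008]), ([252.0, 234.0], 0.34, [0.559, 0.215, 0.008])]
top by_lemon [([308.0, 213.0], 0.59, [0.557, 0.007, 0.0])]
top by_garlic []
top by_half_tin [([360.0, 163.0], 0.63, [0.673, -0.257, 0.0])]
top by_small_tin [([285.0, 188.0], 0.85, [0.69, 0.039, 0.0])]
top by_tape_roll [([426.0, 177.0], 0.85, [0.512, -0.444, 0.0]), ([256.0, 233.0], 0.21, [0.563, 0.201, 0.0])]
scene jar [([211.0, 248.0], 0.96, [0.376, 0.209, 0.0]), ([227.0, 211.0], 0.82, [0.504, 0.214, 0.0]), ([184.0, 202.0], 0.77, [0.502, 0.349, 0.0])]
scene cap [([222.0, 194.0], 0.78, [0.498, 0.213, 0.082])]
scene jar_mouth [([178.0, 174.0], 0.78, [0.517, 0.346, 0.104]), ([215.0, 188.0], 0.73, [0.498, 0.23, 0.104]), ([206.0, 223.0], 0.71, [0.384, 0.205, 0.104]), ([378.0, 244.0], 0.42, [0.431, -0.224, 0.104])]
scene cap_grip [([219.0, 187.0], 0.95, [0.51, 0.223, 0.096])]
scene holder [([376.0, 247.0], 0.72, [0.49, -0.217, 0.0])]
scene holder_seat [([378.0, 246.0], 0.75, [0.488, -0.224, 0.008])]
scene by_lemon [([300.0, 206.0], 0.65, [0.573, 0.016, 0.0])]
scene by_garlic [([298.0, 236.0], 0.49, [0.472, -0.004, 0.0])]
scene by_half_tin [([405.0, 195.0], 0.59, [0.686, -0.269, 0.0])]
scene by_small_tin [([302.0, 176.0], 0.89, [0.684, 0.045, 0.0])]
scene by_tape_roll [([459.0, 257.0], 0.58, [0.513, -0.437, 0.0])]
1.2
```

```bash
python3 - <<'E'
import cv2,numpy as np
a=cv2.imread("pics/top.png")[110:310,150:470];b=cv2.imread("pics/scene.png")[130:330,150:490]
a=cv2.resize(a,(480,300));cv2.imwrite("pics/v1.png",np.vstack([a,cv2.resize(b,(480,282))]))
E
```

```text
(no output)
```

View pics/v1.png

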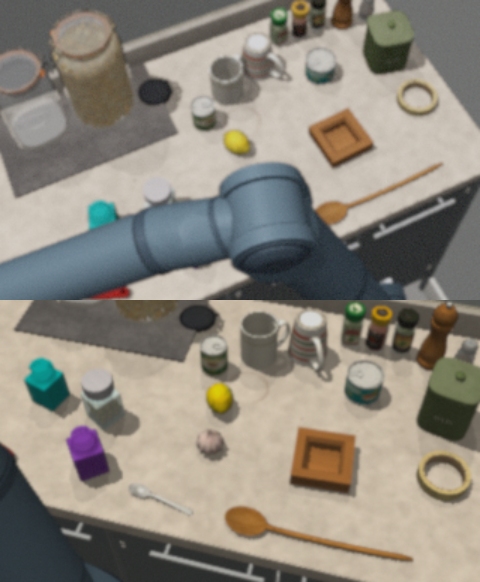

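The picture shows the clear jar between the turquoise and purple look-alikes at about (0.50, 0.215), and the empty block at about (0.49, -0.22). I'll go above the jar for a close look.

```bash
cat >> h.py <<'E'
from scipy.spatial.transform import Rotation as Rn
def q(deg): return (Rn.from_euler("z",deg,degrees=True)*Rn.from_euler("x",180,degrees=True)).as_quat()
def yaw(): 
    m=Rn.from_quat(read_tcp_rot()).as_matrix()[:,0]; return np.degrees(np.arctan2(m[1],m[0]))
E
python3 - <<'E'
from h import *
move_ptp([.47,.215,.30],q(115))
print(read_time_s(),read_eef_pos(),np.round(read_qpos(),3),yaw())
P=camera_params("wrist");a=read_camera("wrist");save(a,"w1.png")
for n,z in(("jar",0),("cap",.082),("jar_mouth",.104)):
    print(n,[(np.round(r["at"]).tolist(),round(r["confidence"],2),onz("wrist",r["at"],z,P).round(4).tolist()) for r in tip_of("wrist",n)[:3]])
print(read_time_s())
np.save("P1.npy",P,allow_pickle=True)
E
```

```text
2.9583 [0.4692167  0.21733745 0.29974872] [-0.941  0.082  0.454  1.874 -0.039  1.194 -0.033] 115.24142788220014
jar [([252.0, 135.0], 0.9, [0.379, 0.2009, 0.0]), ([343.0, 164.0], 0.68, [0.5018, 0.2171, 0.0]), ([395.0, 74.0], 0.58, [0.5095, 0.3441, 0.0])]
cap [([346.0, 179.0], 0.59, [0.4988, 0.218, 0.082])]
jar_mouth [([232.0, 151.0], 0.92, [0.3797, 0.2004, 0.104]), ([422.0, 69.0], 0.75, [0.511, 0.3469, 0.104])]
3.1583
```

View pics/w1.png

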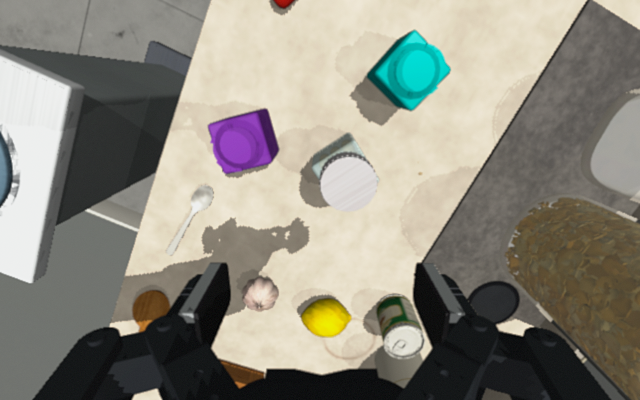

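The jar's cap top is at about (349, 181); its glass corners show behind it at about (348, 134) and (312, 157). A zoom will give the jar's yaw.

```bash
python3 - <<'E'
from h import *
P=np.load("P1.npy",allow_pickle=True).item()
c=onz("wrist",[349,181],.110,P);print(c)
im=cv2.imread("pics/w1.png")
s=8;x0,y0=295,120
o=cv2.resize(im[y0:y0+95,x0:x0+95],None,fx=s,fy=s,interpolation=cv2.INTER_CUBIC)[:600]
out=[]
cc=np.array([.4995,.2175])
def poly(pts,col):
    p=(proj("wrist",pts,P)+.5-[x0,y0])*s
    cv2.polylines(o,[np.int32(p)],True,col,1)
t=np.linspace(0,6.28,60)
poly([[c[0]+.0295*np.cos(a),c[1]+.0295*np.sin(a),.11] for a in t],(0,0,255))
cv2.imwrite("pics/v2.png",o)
E
```

```text
[0.49734536 0.22397485 0.11      ]
```

View pics/v2.png

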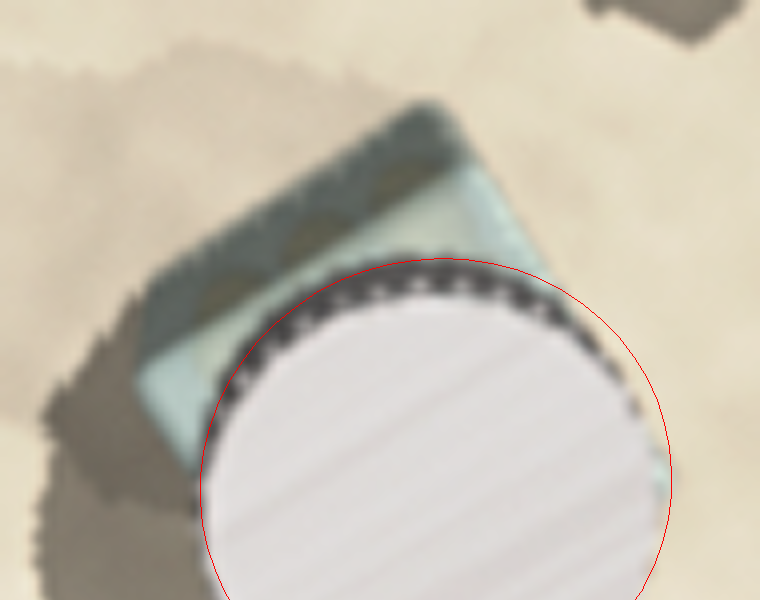

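```bash
python3 - <<'E'
from h import *
P=np.load("P1.npy",allow_pickle=True).item()
f=lambda u,v,z:onz("wrist",[u/8+295-.5,v/8+120-.5],z,P)
c=f(434,522,.11);print(c)
a,b=f(135,378,.072),f(470,158,.072);d=b-a;print(a,b,np.linalg.norm(d),np.degrees(np.arctan2(d[1],d[0])))
n=np.array([d[1],-d[0],0])/np.linalg.norm(d)*.029;print((a+b)/2+n,(a+b)/2-n)
d=f(545,270,.072)-b;print(np.degrees(np.arctan2(d[1],d[0])))
# look at holder
q0=read_qpos()
for y in (0,30,60,90,-30):
  for p in ([.497,.218,.11],[.49,-.22,.11]): 
    k=inverse_kinematics(p,q(y)); print(y,p,None if k is None else np.round(k,2))
E
```

```text
[0.49888951 0.2203684  0.11      ]
[0.46008069 0.21229262 0.072     ] [0.48816202 0.25908097 0.072     ] 0.054568406238663505 59.0287492133155
[0.4989867  0.22076317 0.072     ] [0.44925601 0.25061043 0.072     ]
-29.609461041234677
0 [0.497, 0.218, 0.11] [-1.    0.41  0.61  1.99 -0.31  0.83 -1.79]
0 [0.49, -0.22, 0.11] [-0.37  0.48  0.86  2.01 -0.48  0.86 -0.81]
30 [0.497, 0.218, 0.11] [-0.96  0.4   0.55  1.99 -0.28  0.83 -1.3 ]
30 [0.49, -0.22, 0.11] [-0.53  0.61  1.1   2.02 -0.69  0.94 -0.11]
60 [0.497, 0.218, 0.11] [-0.9   0.39  0.49  1.99 -0.24  0.82 -0.81]
60 [0.49, -0.22, 0.11] [-0.52  0.6   1.08  2.02 -0.66  0.93  0.39]
90 [0.497, 0.218, 0.11] [-0.88  0.38  0.46  1.99 -0.23  0.82 -0.29]
90 [0.49, -0.22, 0.11] [-0.5   0.58  1.05  2.02 -0.64  0.92  0.89]
-30 [0.497, 0.218, 0.11] [-1.05  0.42  0.67  1.99 -0.35  0.84 -2.28]
-30 [0.49, -0.22, 0.11] [-0.34  0.46  0.82  2.01 -0.45  0.86 -1.36]
```

```bash
python3 - <<'E'
from h import *
move_ptp([.47,-.20,.28],q(30))
P=camera_params("wrist");a=read_camera("wrist");save(a,"w2.png");np.save("P2.npy",P,allow_pickle=True)
for n,z in(("holder",0),("holder_seat",.008)):
    for r in tip_of("wrist",n)[:3]: print(n,r["at"],round(r["confidence"],2),onz("wrist",r["at"],z,P).round(4))
u=proj("wrist",[[.49,-.22,.034]],P)[0];print(u,read_time_s())
x0,y0=np.int32(u)-[80,65];print(x0,y0)
cv2.imwrite("pics/v3.png",cv2.resize(a[max(y0,0):y0+130,x0:x0+160,::-1],None,fx=4.5,fy=4.5,interpolation=cv2.INTER_CUBIC))
E
```

```text
holder [345.0, 148.3] 0.86 [ 0.4951 -0.218   0.    ]
holder_seat [348.4, 152.9] 0.66 [ 0.4933 -0.2233  0.008 ]
holder_seat [180.4, 74.3] 0.26 [ 0.4741 -0.0098  0.008 ]
[346.18913061 158.37351158] 4.8417
266 93
```

View pics/v3.png

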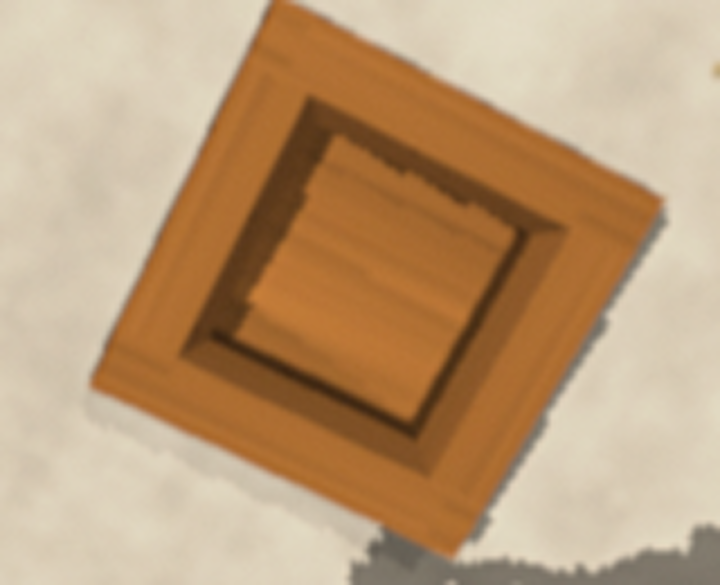

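```bash
python3 - <<'E'
from h import *
P=np.load("P2.npy",allow_pickle=True).item()
f=lambda p,z=.034:onz("wrist",[p[0]/4.5+266-.5,p[1]/4.5+93-.5],z,P)
for Q in ([(276,-3),(662,203),(455,555),(93,385)],[(313,98),(565,228),(430,473),(183,355)]):
    c=np.array([f(p) for p in Q]);e=np.roll(c,-1,0)-c
    print(c.mean(0).round(4),(c[[0,2]].mean(0)-c[[1,3]].mean(0)).round(4),np.linalg.norm(e,axis=1).round(4),(np.degrees(np.arctan2(e[:,1],e[:,0]))%90).round(1))
E
```

```text
[ 0.4915 -0.2216  0.034 ] [0.0004 0.0005 0.    ] [0.109  0.1067 0.1081 0.1076] [3.4 3.7 3.9 4.1]
[ 0.492  -0.2216  0.034 ] [ 0.0001 -0.0007  0.    ] [0.0716 0.0727 0.073  0.0728] [3.8 4.5 3.9 3.4]
```

```bash
python3 - <<'E'
from h import *
move_ptp([.499,.2205,.22],q(20))
movel([.499,.2205,.130],q(20),speed=.15)
P=camera_params("wrist");a=read_camera("wrist");save(a,"w3.png")
print(read_eef_pos(),yaw(),read_ft_force(),read_time_s(),proj("wrist",[[.499,.2205,.11]],P))
t=np.linspace(0,6.28,60);p=proj("wrist",[[.499+.0295*np.cos(x),.2205+.0295*np.sin(x),.11] for x in t],P)
o=a[:,:,::-1].copy();cv2.polylines(o,[np.int32(p)],True,(0,0,255),1);cv2.imwrite("pics/v4.png",o)
E
```

```text
[0.50020356 0.2205236  0.13116867] 19.958513010018002 [0.05706732 0.73582217 0.29057608] 7.2083 [[320.42849076 265.56580358]]
```

View pics/v4.png

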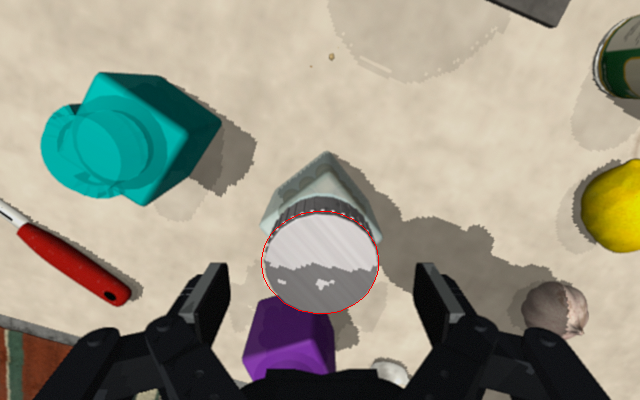

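The predicted cap outline falls exactly on the cap (centre 320, 262), between the open fingers. Now I'll grip it and lift.

```bash
python3 - <<'E'
from h import *
movel([.499,.2205,.097],q(20),speed=.08)
print(read_eef_pos(),read_ft_force(),read_time_s())
move_gripper(.05,effort=100)
print(read_finger_gap(),read_grasp_force(),read_eef_pos(),read_ft_force())
movel([.499,.2205,.24],q(20),speed=.15)
print(read_finger_gap(),read_ft_force(),read_ft_torque(),read_eef_pos(),yaw())
move_ptp([.4918,-.2216,.20],q(54.1))
print(read_eef_pos(),yaw(),np.round(read_qpos(),3),read_ft_force(),read_finger_gap(),read_time_s())
a=read_camera("wrist");save(a,"w4.png");save(read_camera("scene")[150:350,260:500],"s4.png")
P=camera_params("wrist");o=a[:,:,::-1].copy()
c,s=np.cos(np.radians(3.8)),np.sin(np.radians(3.8))
for h in(.055,.0375): cv2.polylines(o,[np.int32(proj("wrist",[[.4918+c*x*h-s*y*h,-.2216+s*x*h+c*y*h,.034] for x,y in((1,1),(-1,1),(-1,-1),(1,-1))],P))],True,(0,0,255),1)
e=read_eef_pos()
for z in(-.097,-.025): cv2.polylines(o,[np.int32(proj("wrist",[[e[0]+.029*(c*x-s*y),e[1]+.029*(s*x+c*y),e[2]+z] for x,y in((1,1),(-1,1),(-1,-1),(1,-1))],P))],True,(255,0,0),1)
cv2.imwrite("pics/v5.png",o)
E
```

```text
[0.49866511 0.22017625 0.09638259] [-0.77017226 -0.25630071 -0.11914695] 7.7667
0.055348841520548565 104.44747940870002 [0.49960574 0.2203329  0.09786712] [-0.99015554 -1.60427996  5.93725098]
0.05530241238075396 [ 0.42508484  0.22423435 -5.44032395] [-0.02567987  0.03758506 -0.0246326 ] [0.49782029 0.2201619  0.238618  ] 20.00613151971815
[ 0.49256995 -0.22013935  0.19971799] 54.21759937212348 [-0.581  0.414  1.126  1.95  -0.433  1.048  0.113] [-0.17822524 -0.08485007 -4.26898601] 0.055468906803529214 10.8917
```

View pics/v5.png

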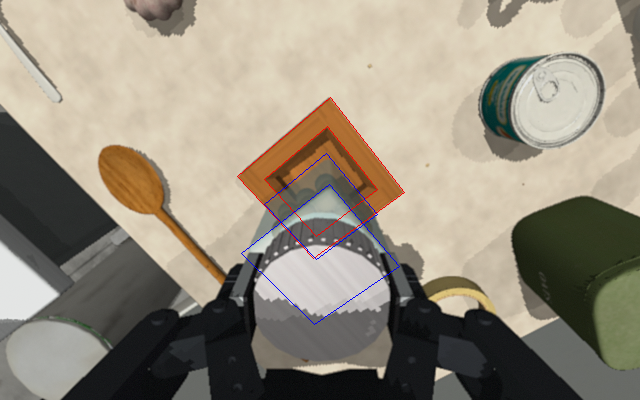

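The jar hangs square to the block, and the block outline fits at corners (330,97), (404,192) and (237,176). I'll lower it now, watching the force.

```bash
python3 - <<'E'
from h import *
X,Y=.4918,-.2216;Q=q(54.1)
movel([X,Y,.136],Q,speed=.12)
print(read_eef_pos(),read_ft_force())
for z in np.arange(.130,.1019,-.004):
    movel([X,Y,z],Q,speed=.04);f=read_ft_force();print(np.round(z,3),read_eef_pos().round(4),f.round(1),read_ft_torque().round(2))
    if f[2]>18: break
print(read_time_s())
a=read_camera("scene");save(a,"s5.png");print([(r["at"],round(r["confidence"],2),onz("scene",r["at"],.008)) for r in tip_of("scene","jar")[:3]])
E
```

```text
[ 0.49217961 -0.2220032   0.13630994] [ 0.74470016 -0.55879347 -4.20403148]
0.13 [ 0.4919 -0.2215  0.1302] [ 0.4 -0.1 -4.9] [ 0.    0.03 -0.02]
0.126 [ 0.4916 -0.2214  0.1258] [ 0.1 -0.5 -6.1] [ 0.05 -0.01 -0.07]
0.122 [ 0.4915 -0.2214  0.1217] [-0.5 -0.3 -4.7] [-0.02 -0.01  0.03]
0.118 [ 0.4915 -0.2215  0.1177] [ 0.8  0.3 -4.8] [ 0.04 -0.02 -0.02]
0.114 [ 0.4915 -0.2214  0.1137] [-0.3 -1.1 -4.2] [ 0.04 -0.05 -0.02]
0.11 [ 0.4915 -0.2214  0.1097] [-0.2  0.3 -4.9] [-0.01 -0.04 -0.02]
0.106 [ 0.4924 -0.2221  0.1063] [ 1.4 -0.6 -4.2] [-0.18 -0.18 -0.02]
0.102 [ 0.4929 -0.2224  0.1043] [-3.   2.9 11.5] [0.39 0.63 0.01]
13.725
[([379.9, 245.4], 0.84, array([ 0.49136361, -0.2273454 ,  0.008     ])), ([210.0, 247.7], 0.45, array([0.37116939, 0.20904816, 0.008     ]))]
```

```bash
python3 - <<'E'
from h import *
move_gripper(.085);pause(.2)
X,Y=.4918,-.2216;Q=q(54.1)
movel([X,Y,.107],Q,speed=.06)
a=read_camera("wrist");save(a,"w6.png");P=camera_params("wrist")
o=a[:,:,::-1].copy();t=np.linspace(0,6.28,60)
for r,z in((.0295,.118),): cv2.polylines(o,[np.int32(proj("wrist",[[X+r*np.cos(x),Y+r*np.sin(x),z] for x in t],P))],True,(0,0,255),1)
s=cv2.imread("pics/s5.png")
cv2.imwrite("pics/v6.png",np.vstack([o[100:,120:520],cv2.resize(read_camera("scene")[190:290,310:450,::-1],(400,286))]))
print(read_eef_pos(),read_ft_force(),read_finger_gap(),read_time_s())
E
```

```text
[ 0.49192236 -0.22161396  0.10715724] [-0.18050219 -0.86642173 -0.21234581] 0.08489181514372113 14.7833
```

View pics/v6.png

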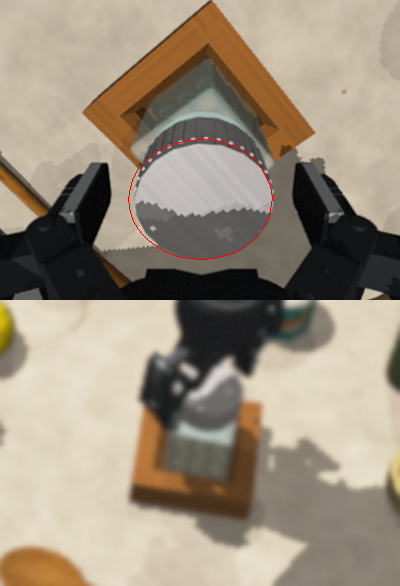

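The jar is down in the recess and the cap outline agrees with the seated height. Now regrip and turn anticlockwise.

```bash
python3 - <<'E'
from h import *
move_gripper(.05,effort=120)
print(read_finger_gap(),read_grasp_force(),read_eef_pos(),read_ft_force().round(1),read_time_s())
q0=np.array(read_qpos());y0=yaw();Rq=[]
for d in range(8,81,8):
    j=q0.copy();j[6]+=np.radians(d);move_j(j)
    print(d,round(yaw()-y0,1),read_ft_torque().round(2),read_ft_force().round(1),read_eef_pos().round(4),round(read_grasp_force()))
print(read_time_s())
save(read_camera("wrist"),"w7.png")
E
```

```text
0.05455427046739073 125.75180929969065 [ 0.49277541 -0.22227188  0.1076299 ] [ 2.4 -1.8  1.6] 15.175
8 7.9 [0.26 0.27 0.07] [-1.   1.   3.9] [ 0.4923 -0.2217  0.1075] 126
16 15.8 [ 0.51  0.7  -0.09] [-2.9  3.1  7. ] [ 0.4915 -0.2211  0.1075] 127
24 23.8 [ 0.58  0.72 -0.05] [-3.5  3.   5.9] [ 0.4914 -0.2211  0.1075] 127
32 31.8 [ 0.59  0.78 -0.09] [-2.6  4.1  7.7] [ 0.4912 -0.2211  0.1075] 127
40 39.8 [ 0.63  0.82 -0.04] [-2.5  3.1  7.6] [ 0.4911 -0.2211  0.1076] 127
48 47.8 [ 0.62  0.95 -0.14] [-4.5  3.7  8.2] [ 0.4909 -0.2212  0.1076] 127
56 55.8 [ 0.59  0.98 -0.08] [-3.9  3.5  7.4] [ 0.4908 -0.2213  0.1075] 127
64 63.8 [ 0.61  1.03 -0.13] [-4.5  2.6  8.5] [ 0.4907 -0.2214  0.1077] 127
72 71.8 [ 0.57  1.08 -0.12] [-5.   3.1  8.9] [ 0.4905 -0.2214  0.1076] 127
80 79.8 [ 0.58  1.08 -0.13] [-5.5  2.3  9.4] [ 0.4904 -0.2216  0.1077] 127
17.7583
```

```bash
python3 - <<'E'
from h import *
a=cv2.imread("pics/w7.png");b=read_camera("scene")[190:290,310:450,::-1]
cv2.imwrite("pics/v7.png",np.vstack([a[100:,120:520],cv2.resize(b,(400,286),interpolation=cv2.INTER_CUBIC)]))
E
```

```text
(no output)
```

View pics/v7.png

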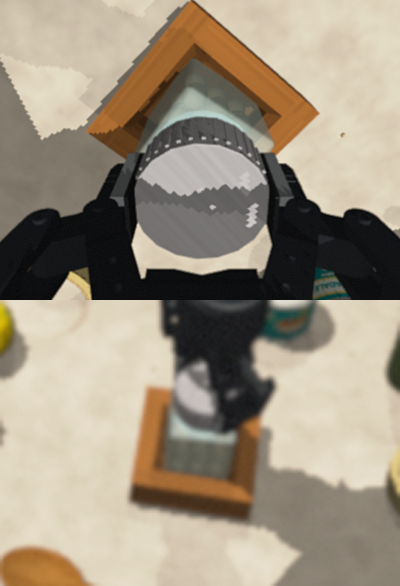

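```bash
python3 - <<'E'
from h import *
# wrist cam poses: w7 pose is current; w6 pose = current rotated -79.8deg about TCP vertical (approx)
P=camera_params("wrist");X,Y=.4918,-.2216
def rect(f,P,z,cx,cy,n=380,h=.036):
    g=np.linspace(-h,h,n);xx,yy=np.meshgrid(g,-g)
    m=proj("wrist",np.stack([cx+xx,cy+yy,0*xx+z],-1),P).reshape(n,n,2).astype(np.float32)
    im=cv2.remap(cv2.imread("pics/"+f),m[...,0],m[...,1],cv2.INTER_CUBIC)
    l=cv2.cvtColor(im,cv2.COLOR_BGR2GRAY);return cv2.createCLAHE(6,(6,6)).apply(l)
e=np.array(read_eef_pos());M=np.eye(4);R=Rn.from_euler("z",79.8,degrees=True).as_matrix()
M[:3,:3]=R;M[:3,3]=e-R@np.array([.4919,-.2216,.1072])
P6=dict(P);P6["camera_from_world"]=np.array(P["camera_from_world"])@M
cv2.imwrite("pics/v8.png",np.hstack([rect("w6.png",P6,.118,X,Y),rect("w7.png",P,.118,X,Y)]))
E
```

```text
(no output)
```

View pics/v8.png

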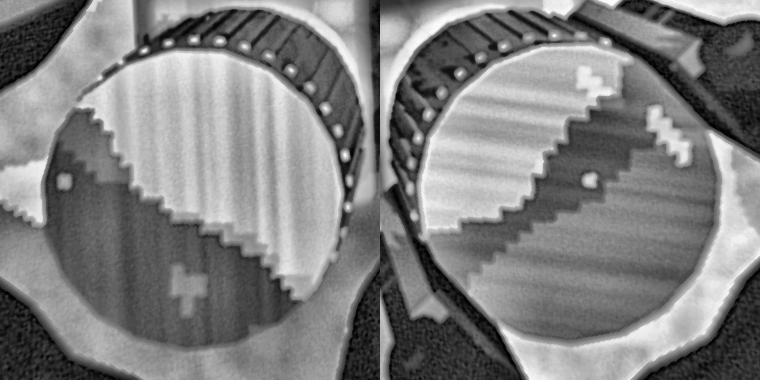

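In world axes the cap's brush lines turned from about 93° to about 172°, so the cap followed the 79° turn while the jar stayed square in the block. I'll lift gently and watch the force.

```bash
python3 - <<'E'
from h import *
pause(.2);e=np.array(read_eef_pos());print(read_ft_force().round(1),yaw())
for dz in(.002,.004,.007,.010):
    movel([.4912,-.2216,.1075+dz],q(133.9),speed=.03);pause(.1)
    f=np.mean([read_ft_force() for _ in range(5)],0);print(dz,f.round(2),read_ft_torque().round(2),read_eef_pos().round(4))
    if f[2]<-3: break
print(read_time_s());save(read_camera("wrist"),"w9.png");save(read_camera("scene"),"s9.png")
E
```

```text
[-4.6  2.8  9.4] 133.8441248553076
0.002 [-2.74  1.02  5.95] [ 0.36  0.78 -0.14] [ 0.4901 -0.2214  0.1093]
0.004 [-2.79  1.71  0.5 ] [ 0.23  0.63 -0.19] [ 0.4905 -0.2214  0.1111]
0.007 [-2.    0.47 -0.42] [ 0.19  0.49 -0.08] [ 0.4914 -0.2216  0.1146]
0.01 [-2.42 -0.    0.61] [ 0.15  0.42 -0.02] [ 0.4913 -0.2217  0.1176]
19.4583
```

```bash
python3 - <<'E'
from h import *
movel([.4913,-.2216,.1455],q(133.9),speed=.05);pause(.4)
print(np.mean([read_ft_force() for _ in range(5)],0).round(2),read_ft_torque().round(2),read_eef_pos(),read_grasp_force(),read_finger_gap(),read_time_s())
a=read_camera("wrist");b=read_camera("scene")
cv2.imwrite("pics/v9.png",np.vstack([a[100:,120:520,::-1],cv2.resize(b[170:290,310:450,::-1],(400,300),interpolation=cv2.INTER_CUBIC)]))
E
```

```text
[ 0.54 -0.01 -1.25] [ 0.03  0.05 -0.02] [ 0.49115083 -0.22154807  0.14530614] 127.36421302543022 0.05497866120163131 20.6667
```

View pics/v9.png

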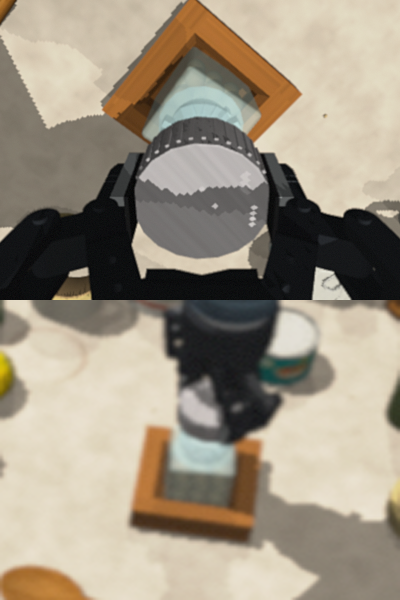

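The picture shows the cap level in the gripper, the open neck below it (about (205,105) in the upper half), and the jar down in the block. The force reading is just the cap's weight, so I'm handing in.

```bash
python3 -c "
from bench import *
print(sign_off())"
```

```text
the job is handed in; nothing more can be done
None
```

The job is handed in (result not reported back): the jar stands down in the block, and the unscrewed cap is held level about 16 mm above its mouth, with about 21 of the 48 s used.

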